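# Set the tab-lock selector of a limescale filter to bypass and relieve its pressure

### The arm

A 6-joint arm with a two-finger parallel gripper is mounted at the origin on a cart in front of the work surface, level with it; the furniture and walls round the work are solid. World frame = base frame: x ahead of the robot, y to its left, z up, the work surface at z = 0. Lengths are in m, angles in rad, forces in N, time in s.
With the tool pointing down it reaches from about 0.35 to 0.8 m from the base axis. Payload 7.3 kg.
Tool frame: the origin (TCP) lies between the finger pads; the fingertips stand 25 mm ahead of it and the grasp point (between the pads) lies 6 mm ahead of it (r.tip_extent is the distance from the TCP to the fingertips, in m); z points along the fingers, y is the line along which they close (so a half turn about z gives the same grasp; the last joint's range is limited). The gripper opens to 85 mm and grips with 20 to 120 N. Pads are 22 mm wide; open, the fingers measure 114 mm over their backs; the gripper's body (76 mm by 85 mm) begins 54 mm behind the grasp point. The pads swing forward as they close: fully open they stand 13 mm farther back than shut.
Start: joints at [-1.36, 0.342, 1.524, -0, 1.275, -0.146], TCP at [0.183, -0.492, 0.256] pointing down, gripper open.
Joint ranges: [-2.53, 2.53], [-0.77, 2.02], [0.04, 2.7], [-1, 4.14], [0.28, 2.66], [-3.11, 3.11]. Speed limits (rad/s): [2.57, 2.57, 3.14, 3.14, 3.14, 3.14].

### API

Orientations are given as a unit quaternion [x, y, z, w].
In Python, from workcell import r, command_gripper, optics gives the robot as it stands. The module is installed in compiled form; this text tells all that it offers. Calls block until the motion is done:
- r.reach(position, orientation): joint-space move of the TCP to a pose.
- r.move_straight(position, orientation=None, speed=0.15, max_force=None): straight line of the TCP; orientation=None keeps the orientation; speed is the mean speed in m/s. With max_force (N) it stops when the force on the tool has changed by that much, and returns True; else False.
- r.movej(angles): joint-space move.
- command_gripper(opening, force=None): finger opening in m; force is the grip in N (None keeps the last); returns when the fingers have stopped.
- r.hold(seconds).
- r.solve_ik(position, orientation): joint angles nearest the present ones, or None.
- r.read_state(): the state.
- optics.get_image(name): name is "scene" or "top" or "wrist"; returns (picture, depth): 384x512x3 uint8, red, green, blue; 384x512 float32, m along the optical axis (not along the pixel's ray), 0 where there is no reading.
- optics.camera_model(name): a dict with "K" (3x3 intrinsics, pixels), "R" (3x3) and "t" (3): a world point X has camera coordinates R X + t; the wrist camera has in their place "tool_from_camera" (4x4, takes a point from camera to tool coordinates, whose origin is the TCP and whose axes are the flange's). Camera axes: x right, y down, z forward; pixel columns grow to the right and rows downward; lengths in m; the calibration is good to about 2 mm. A picture is of the moment at which its call begins: read the wrist's pose just before it. camera_model takes no time and is no camera call.
A pose or a line that the arm cannot do raises r.PlanningError and nothing moves.
- r.finish_job(): hands the job in; it is judged then, once.
The state is a dict: "time_s": time; "joint_positions": joint angles; "dq": joint speeds; "tau": joint torques, N m; "eef_pos": TCP position; "eef_rot": TCP orientation; "contact_force": force on the tool from outside, world axes, zero at the start; "torque": the same for the moment, N m; "grip_width": finger opening in m; "grip_force": force on a finger pad.
Only numpy, scipy, OpenCV 4.12 (cv2) and the standard library are available. Lean on these libraries where they do the work, as an engineer would, in place of code of your own. Each camera call takes 0.05 s, during which the arm holds its last target. There are 200 camera calls.

### The job

Put the limescale filter on the worktop into bypass: pinch both release tabs of its selector knob in, turn the knob anticlockwise (seen from above) to its end stop and let go so that both tabs spring out and lock it there. Only then press the round button beside it fully home, hold it down for half a second and let go. Feel for the knob's centre: neither squeeze hard nor drag the knob sideways on its soft rubber foot, and leave the cup, the bolt and the tin where they are.

Things in the scene. Friction and masses are not known exactly. Their poses are not given: they have to be found in the camera images.
- filter_unit: white box-shaped limescale filter, 110 (x) x 200 (y) x 55 mm high, grey top deck, fixed to the worktop; brass hose threads stick out 20 mm at both y ends. Origin: centre of its underside; z up. On its deck stand the selector knob (x 0, y +58 mm) and the relief button (x 0, y -58 mm).
- selector_place (a point): nominal place of the knob on the filter unit, 96 mm above the worktop (mid-height of the tabs), axes as the filter unit's. The knob is not true to the box: its axis lies up to 8 mm off this point in x and in y, and its angle up to 0.2 rad off, new each time; find it by feel or sight. Below the knob: notched collar, 48 mm across, up to 79 mm; flange 68 mm across, up to 58 mm.
- selector (a joint): turn of the grey knob (36 mm across, 74 to 115 mm above the worktop) about its vertical axis, rad, growing anticlockwise seen from above: 0 supply, 1.047 bypass; end stops -0.03 and 1.077. Friction 0.12 N m. A black bar on its cap lies along the line through the tabs. Right-to-left tab line: 0.52 rad clockwise of the filter unit's +y at 0, 0.52 rad anticlockwise of it at bypass.
- tab_left (a joint): how far the tab on the knob's left (+y) side is pressed in, m: 0 out, 0.006 fully in. Black ribbed flat pad 20 mm wide, 83 to 109 mm above the worktop, its face 25 mm from the knob's axis when out, 19 mm fully in (50 and 38 mm over both). 4 N at first, 7.6 N fully in. The tabs move independently: an off-centre pinch bottoms one first and pushes the gripper the way it should shift.
- tab_right (a joint): the same for the opposite tab, on the -y side. A lug on each tab sits in a notch of the collar at 0 and at 1.047 rad (play about 0.05 rad) and blocks the knob until both tabs are pressed in by 3.5 mm; between the notches the collar keeps the tabs in. At the end stop the tabs spring out when let go. Over 40 N would break a tab.
- sway_x (a joint): sideways yield of the knob with its collar on its soft rubber foot, along the x axis of the foot (the filter unit's x within 0.2 rad), m; 0 at rest, 5 N per mm. It is not to be bent by more than 1.5 mm (7.5 N), so an off-centre pinch or turn that drags the knob sideways strains it.
- sway_y (a joint): the same along the y axis of the foot.
- relief (a joint): how far the relief button is pressed down, m: 0 out, 0.006 fully home; sprung, 1.8 N at first, 6 N fully home.
- relief_top (a point): centre of the top of the round white relief button, 22 mm across, 77 mm above the worktop when out; the grey ring round it is 38 mm across and ends 10 mm below its top.
- dosing_ball: bystander: pale open dosing cup, 66 mm across, 50 mm high; origin under its centre.
- transit_bolt: bystander: grey and black transit bolt lying down, 27x90x27 mm; origin under its centre.
- sewing_tin: bystander: closed grey tin, 70x114x37 mm; origin under its centre.
Things that resemble listed ones, but are neither listed nor needed, are in the scene too. Of the things like the filter_unit, leave any that is turquoise; of the rest the larger one is meant.

How it is judged:
On the way, in this order (a step that is already met when the one before it is completed fails the run):
1. both release tabs are pinched in while the knob is still at supply (value of joint each of tab_left, tab_right above 0.003 m and value of joint selector below 0.3 rad), for 0.1 s.
2. the knob is turned to bypass and both tabs have sprung out and lock it (value of joint selector above 0.97 rad and value of joint each of tab_left, tab_right below 0.0015 m), for 0.2 s.
3. the relief button is pressed home and held (all of step 2 and value of joint relief above 0.0045 m), for 0.2 s.
At the end, for the whole second after the job is handed in: The knob stands locked at bypass (beyond 0.97 rad) with both tabs sprung out (pressed less than 1.5 mm), the relief button has come back up (less than 1.5 mm down), and the bystanders are at rest within 20 mm of where they were (all of step 2 and value of joint relief below 0.0015 m and velocity of joint selector below 0.05 rad/s and linear speed of each of dosing_ball, transit_bolt, sewing_tin below 0.03 m/s); the robot touches nothing.
It fails at once if a tab is squeezed or shoved with more than 40 N (contact force between anything else and tab_left above 40 N or contact force between anything else and tab_right above 40 N).
It fails at once if the knob is pushed or dragged sideways by more than 1.5 mm on its rubber foot (7.5 N) (value of joint any of sway_x, sway_y above 0.0015 m or value of joint any of sway_x, sway_y below -0.0015 m).
It fails at once if the button is pressed before the knob is at bypass (value of joint relief above 0.003 m and value of joint selector below 0.95 rad).
It fails at once if the button is hit with more than 40 N (contact force between anything else and relief above 40 N).
It fails at once if a bystander is moved by more than 20 mm (distance of any of dosing_ball, transit_bolt, sewing_tin from where it was at the start of the episode above 0.02 m).
It also fails if it takes over 61 s, if anything falls off the work surface, if the arm or the gripper's body presses on something with over 40 N, if the wrist force passes 120 N, or if a joint passes its speed limit or range.

## Working session

There is one attempt and no reset: what is moved stays moved. The work goes in short steps, each a Python script; the robot and the scene stay as the last script left them, time stands still between calls to the robot, and variables do not carry over. Pictures are saved under pics/ and viewed, at most 10 in all, crops included, and the job is handed in when it is done.

```bash
mkdir -p pics; python3 - <<'E'
from workcell import r, optics
import cv2, numpy as np
for n in("scene","top"):
    p,d=optics.get_image(n); cv2.imwrite(f"pics/{n}0.png",p[:,:,::-1]); np.savez(f"{n}0.npz",p=p,d=d)
    m=optics.camera_model(n); print(n,m["K"].tolist(),(-m["R"].T@m["t"]).round(3),m["R"].round(3).tolist())
print(optics.camera_model("wrist"))
s=r.read_state();print(s["time_s"],s["eef_rot"],s["contact_force"],r.tip_extent)
E
```

```text
scene [[382.57468804438224, 0.0, 257.80892761498984], [0.0, 382.57468804438224, 187.4992442001156], [0.0, 0.0, 1.0]] [-0.371  0.54   0.506] [[-0.494, -0.869, -0.004], [-0.342, 0.199, -0.918], [0.799, -0.453, -0.396]]
top [[347.0348478499015, 0.0, 250.72636342675676], [0.0, 347.0348478499015, 190.75862465222838], [0.0, 0.0, 1.0]] [0.314 0.03  1.173] [[-0.012, -1.0, 0.004], [-0.988, 0.011, -0.154], [0.154, -0.005, -0.988]]
{'K': array([[335.36790096,   0.        , 258.31865876],
       [  0.        , 335.36790096, 191.44556183],
       [  0.        ,   0.        ,   1.        ]]), 'tool_from_camera': array([[-3.71668830e-04, -9.50068867e-01, -3.12040078e-01,
         8.09067820e-02],
       [ 9.99999381e-01, -6.80497468e-04,  8.80819094e-04,
         1.57782581e-04],
       [-1.04918128e-03, -3.12039558e-01,  9.50068531e-01,
        -1.17426063e-01],
       [ 0.00000000e+00,  0.00000000e+00,  0.00000000e+00,
         1.00000000e+00]])}
0.1 [ 9.84131669e-01  1.77438347e-01 -2.94920420e-05 -6.99600764e-04] [ 0.53134115 -0.10381115  0.4389672 ] 0.025
```

View pics/top0.png

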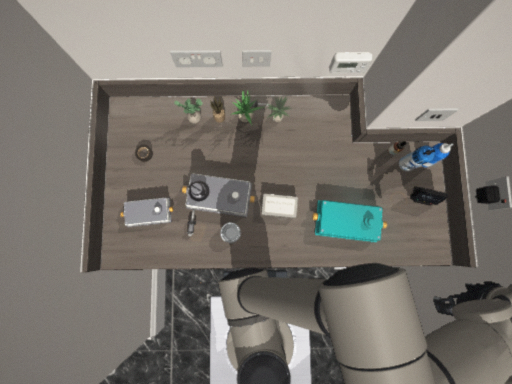

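View pics/scene0.png

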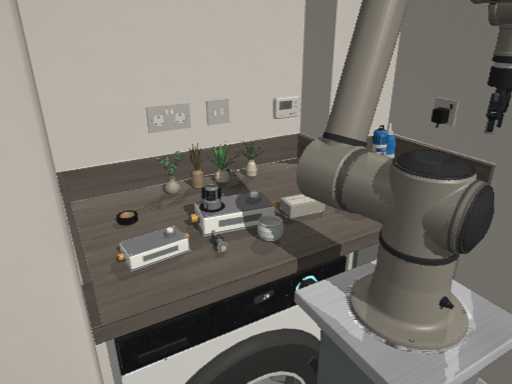

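The top view shows three filter-like units: grey-decked with a knob at (219,195), a smaller grey one at (147,211) and a turquoise one at (349,221). I choose (219,195), the larger of the non-turquoise ones. The cup is at (230,232), the bolt at (191,223) and the tin at (280,205).

```bash
cat > h.py <<'E'
import numpy as np, cv2
from workcell import r, optics, command_gripper
from scipy.spatial.transform import Rotation as Ro
def cloud(d,m,Rwc=None,o=None):
    "world points HxWx3 from depth"
    K=m["K"];v,u=np.mgrid[:d.shape[0],:d.shape[1]]
    P=np.stack([(u-K[0,2])/K[0,0]*d,(v-K[1,2])/K[1,1]*d,d],-1)
    if Rwc is None: Rwc=m["R"].T;o=-m["R"].T@m["t"]
    return P@Rwc.T+o
def wrist(name):
    s=r.read_state();m=optics.camera_model("wrist");p,d=optics.get_image("wrist")
    R=Ro.from_quat(s["eef_rot"]).as_matrix();T=m["tool_from_camera"]
    Rwc=R@T[:3,:3];o=R@T[:3,3]+s["eef_pos"]
    cv2.imwrite(f"pics/{name}.png",p[:,:,::-1]);np.savez(f"{name}.npz",p=p,d=d,R=Rwc,o=o,K=m["K"])
    return p,d,cloud(d,m,Rwc,o)
def down(yaw):
    "tool z down, tool y (closing line) at yaw from world +y (anticlockwise)"
    c,s=np.cos(yaw),np.sin(yaw)
    y=np.array([-s,c,0]);z=np.array([0,0,-1.]);x=np.cross(y,z)
    return Ro.from_matrix(np.stack([x,y,z],1)).as_quat()
E
python3 - <<'E'
from h import *
q=np.load("top0.npz");p,d=q["p"],q["d"];W=cloud(d,optics.camera_model("top"))
c=np.zeros(d.shape,bool);c[165:225,175:262]=1
m=c&(abs(W[...,2]-.055)<.008)
pts=W[m][:,:2].astype(np.float32);print(m.sum(),np.median(W[m][:,2]),cv2.minAreaRect(pts),pts.min(0),pts.max(0))
for n,(u,v) in dict(knob=(199,187),btn=(235,195)).items():
    print(n,W[v,u]); 
m2=c&(W[...,2]>.085)&(W[...,2]<.13);print("knobpts",m2.sum(),W[m2].mean(0))
for n,(u,v) in dict(cup=(230,232),bolt=(191,223),tin=(280,205),wall=(220,85),small=(147,211),cupB=(144,152)).items():print(n,W[v,u])
for y in(0,np.pi):
  print(r.solve_ik([.4,.13,.3],down(y)))
s=r.read_state();print(Ro.from_quat(s["eef_rot"]).as_matrix().round(2))
cv2.imwrite("pics/crop.png",cv2.resize(p[150:250,165:305,::-1],None,fx=5,fy=5,interpolation=3))
E
```

```text
1718 0.05630367627430555 ((0.46209716796875, 0.13538873195648193), (0.20975567400455475, 0.15097440779209137), 80.79928588867188) [0.38086733 0.02907586] [0.5508634  0.23792481]
knob [0.49228881 0.18370915 0.11505102]
btn [0.4716377  0.0742508  0.07615023]
knobpts 162 [0.48827653 0.19165821 0.11205871]
cup [0.35697705 0.09429104 0.00826875]
bolt [0.38729846 0.22162779 0.02636746]
tin [ 0.44244072 -0.07224306  0.03571058]
wall [0.84051027 0.12187861 0.08576052]
small [0.42699008 0.36282967 0.04299678]
cupB [ 0.63746451  0.39313471 -0.00081135]
[ 1.31570327e-01  1.12247361e-01  1.70418956e+00 -4.44089210e-16
  1.32515573e+00 -1.43922600e+00]
[ 1.31570327e-01  1.12247361e-01  1.70418956e+00 -4.44089210e-16
  1.32515573e+00  1.70236665e+00]
[[ 0.94  0.35 -0.  ]
 [ 0.35 -0.94  0.  ]
 [ 0.   -0.   -1.  ]]
```

View pics/crop.png

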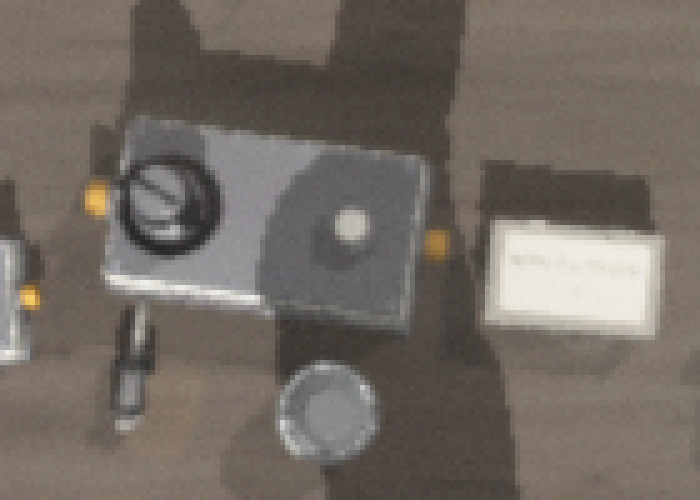

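The crop confirms it: the chosen unit has a black-barred knob near crop (165,200), a white button at (350,222), and the cup (325,410), bolt (130,365) and tin (570,285) beside it. Next is a close look with the wrist camera.

```bash
python3 - <<'E'
from h import *
r.reach([.487,.17,.27],down(-.15))
p,d,W=wrist("w1")
s=r.read_state();print(s["time_s"],s["eef_pos"],s["joint_positions"])
near=(np.hypot(W[...,0]-.488,W[...,1]-.19)<.04)
cap=near&(abs(W[...,2]-.115)<.006)
print(cap.sum(),np.median(W[cap],0),cv2.minEnclosingCircle(W[cap][:,:2].astype(np.float32)))
b=(np.hypot(W[...,0]-.472,W[...,1]-.074)<.03)&(abs(W[...,2]-.077)<.004)
print("btn",b.sum(),np.median(W[b],0),cv2.minEnclosingCircle(W[b][:,:2].astype(np.float32)))
g=p.max(-1).astype(int);dark=cap&(g<70)
ys,xs=np.where(cap);print("cap px",xs.min(),xs.max(),ys.min(),ys.max())
v=W[dark][:,:2];v=v-v.mean(0);w,e=np.linalg.eigh(v.T@v);a=e[:,1]*np.sign(e[1,1]);print("bar",dark.sum(),np.arctan2(-a[0],a[1]),w)
dk=(abs(W[...,2]-.055)<.006)&(W[...,0]>.35)&(W[...,0]<.6)
rc=cv2.minAreaRect(W[dk][:,:2].astype(np.float32));print("deck",rc)
E
```

```text
2.725 [0.48725484 0.16930899 0.26996155] [ 1.85824395e-01  3.14541634e-01  1.52551017e+00 -1.05837871e-04
  1.30158997e+00 -1.23345346e+00]
1464 [0.48890451 0.1917845  0.11458868] ((0.49017828702926636, 0.19236448407173157), 0.025274701416492462)
btn 387 [0.47336895 0.07458032 0.07668681] ((0.4736151695251465, 0.07401543110609055), 0.011025387793779373)
cap px 257 313 157 199
bar 297 -0.5309507239317223 [0.01006613 0.06973922]
deck ((0.4675856828689575, 0.1752093881368637), (0.2839224934577942, 0.18895263969898224), 71.94779205322266)
```

View pics/w1.png

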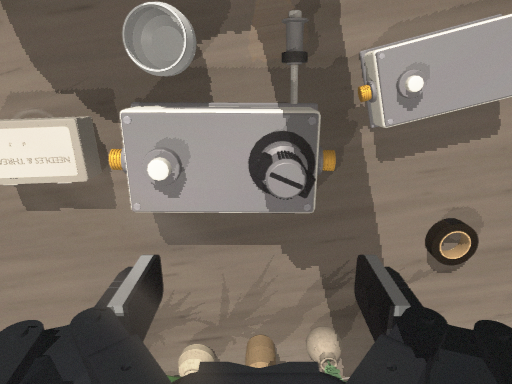

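The wrist view shows the knob at (288,178) with a black bar, the button at (159,168), and the other unit at upper right. I'll refine the bar angle with a closer look.

```bash
python3 - <<'E'
from h import *
o=.25*0
r.move_straight([.478,.186,.21],down(-.15),speed=.12)
p,d,W=wrist("w2")
near=(np.hypot(W[...,0]-.489,W[...,1]-.192)<.035)
top=near&(W[...,2]>.1125)&(W[...,2]<.118)
ys,xs=np.where(top);print(top.sum(),xs.min(),xs.max(),ys.min(),ys.max(),np.median(W[top][:,2]))
print("cap circ",cv2.minEnclosingCircle(W[top][:,:2].astype(np.float32)),W[top].mean(0))
g=p.max(-1).astype(int)
c=W[top].mean(0)
for th in(40,55,70):
    dark=top&(g<th)&(np.hypot(W[...,0]-c[0],W[...,1]-c[1])<.0165)
    if dark.sum()<20: continue
    rc=cv2.minAreaRect(W[dark][:,:2].astype(np.float32))
    v=W[dark][:,:2];mm=v.mean(0);v=v-mm;w,e=np.linalg.eigh(v.T@v);a=e[:,1]*np.sign(e[1,1]);print(th,dark.sum(),mm,"ang",np.arctan2(-a[0],a[1]),np.sqrt(w/dark.sum()),rc)
b=(np.hypot(W[...,0]-.4735,W[...,1]-.0745)<.03)&(abs(W[...,2]-.077)<.003)
print("btn",b.sum(),np.median(W[b],0))
x0,x1,y0,y1=xs.min()-50,xs.max()+50,ys.min()-50,ys.max()+50
cv2.imwrite("pics/w2c.png",cv2.resize(p[max(y0,0):y1,x0:x1,::-1],None,fx=4,fy=4,interpolation=3))
E
```

```text
1684 246 294 195 240 0.11486352806064419
cap circ ((0.4906257092952728, 0.19231531023979187), 0.01750177890062332) [0.48978817 0.19222257 0.11491237]
55 187 [0.49042679 0.19206574] ang -0.5632579966581878 [0.00096097 0.00837094] ((0.49056094884872437, 0.19206292927265167), (0.028826996684074402, 0.00367601471953094), 58.11984634399414)
70 210 [0.49062909 0.19212249] ang -0.561999834781546 [0.00105319 0.00857706] ((0.4908711910247803, 0.19226466119289398), (0.02952537313103676, 0.003918385598808527), 57.42780685424805)
btn 533 [0.47340557 0.07482578 0.07672152]
```

View pics/w2c.png

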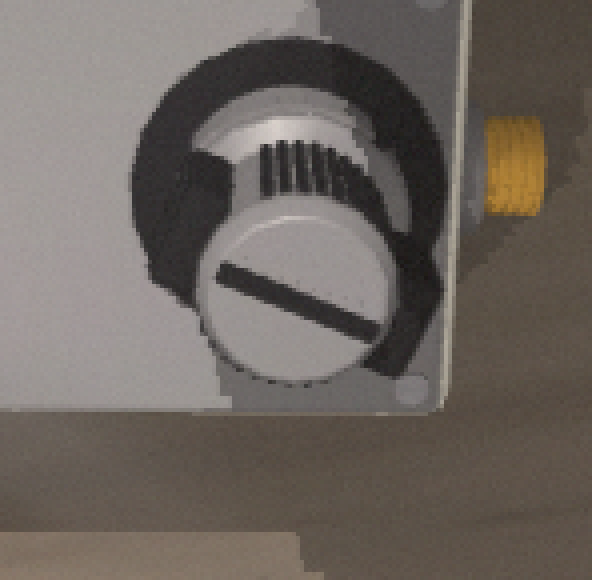

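Bar angle is -0.562 rad and the cap centre is (0.4907, 0.1922), top at z 0.115 as specified. Now I'll descend and close gently while feeling for centre.

```bash
cat >> h.py <<'E'
def feel(yaw,f0):
    s=r.read_state();f=np.array(s["contact_force"])-f0[:3];t=np.array(s["torque"])-f0[3:]
    ty=np.array([-np.sin(yaw),np.cos(yaw)]);tx=np.array([-np.cos(yaw),-np.sin(yaw)])
    return s,f[:2]@tx,f[:2]@ty,f[2],t[2],tx,ty
E
python3 - <<'E'
from h import *
yaw=-.562;C=np.array([.4906,.1922])
r.move_straight([*C,.17],down(yaw),speed=.12)
command_gripper(.060,20)
r.move_straight([*C,.108],down(yaw),speed=.08,max_force=4)
r.hold(.3)
s=r.read_state();f0=np.r_[s["contact_force"],s["torque"]];np.save("f0.npy",f0)
print(s["time_s"],s["eef_pos"],f0.round(2))
for w in(.055,.053,.052,.051,.050,.049):
    command_gripper(w,20);r.hold(.1)
    s,fx,fy,fz,tz,tx,ty=feel(yaw,f0)
    print(w,round(s["grip_width"],4),"fx %.2f fy %.2f fz %.2f tz %.3f"%(fx,fy,fz,tz),"grip",s["grip_force"],"t",s["time_s"])
    if abs(fy)>1: break
E
```

```text
5.6083 [0.49076903 0.19224664 0.10835945] [-0.64  0.06 -0.77 -0.01  0.06  0.01]
0.055 0.0549 fx -1.21 fy -0.13 fz 1.31 tz -0.038 grip 0.0 t 5.9333
0.053 0.053 fx -0.68 fy -0.05 fz 0.93 tz 0.004 grip 0.0 t 6.25
0.052 0.0519 fx -0.71 fy 1.04 fz 1.34 tz 0.012 grip 0.0 t 6.5667
```

```bash
cat >> h.py <<'E'
def avg(yaw,f0,n=8):
    A=[]
    for _ in range(n):
        r.hold(.02);x=feel(yaw,f0);A.append(x[1:5])
    return np.mean(A,0),np.std(A,0),x
E
python3 - <<'E'
from h import *
yaw=-.562;f0=np.load("f0.npy")
C=np.array(r.read_state()["eef_pos"]);z=C[2];C=C[:2]
for w in(.052,.051,.050,.049,.048,.047,.0455,.044,.0425):
    command_gripper(w,20)
    for k in range(3):
        m,sd,x=avg(yaw,f0)
        print(w,m.round(2),sd.round(2),"grip",x[0]["grip_force"],"w",round(x[0]["grip_width"],4),"C",C.round(4),round(x[0]["time_s"],2))
        if abs(m[1])<.9: break
        C=C+x[6]*np.clip(m[1]*.2e-3,-.6e-3,.6e-3)   # shift the way we are pushed
        r.move_straight([*C,z],down(yaw),speed=.02)
E
```

```text
0.052 [-0.43 -0.02  0.85 -0.01] [0.3  0.51 0.37 0.02] grip 0.0 w 0.052 C [0.4906 0.1922] 6.92
0.051 [-0.84  0.17  0.41  0.01] [0.43 0.51 0.51 0.03] grip 0.0 w 0.0513 C [0.4906 0.1922] 7.27
0.05 [-0.57 -0.01  0.9  -0.01] [0.44 0.95 0.23 0.03] grip 0.6269702967256308 w 0.0502 C [0.4906 0.1922] 7.62
0.049 [-0.01 -0.09  3.13 -0.  ] [0.56 0.27 0.34 0.02] grip 4.200287684798241 w 0.0491 C [0.4906 0.1922] 7.97
0.048 [0.06 0.07 6.02 0.  ] [0.34 0.34 0.6  0.02] grip 4.503982365131378 w 0.0481 C [0.4906 0.1922] 8.32
0.047 [-0.01 -0.44  6.82 -0.02] [0.3  0.38 0.44 0.03] grip 4.798843637108803 w 0.0474 C [0.4906 0.1922] 8.67
0.0455 [-0.03 -0.12  7.52  0.01] [0.58 0.33 0.52 0.03] grip 5.240820497274399 w 0.0452 C [0.4906 0.1922] 9.02
0.044 [-0.09 -0.2   7.95  0.02] [0.31 0.46 0.6  0.04] grip 5.683412700891495 w 0.0442 C [0.4906 0.1922] 9.37
0.0425 [ 0.59 -0.16  9.    0.01] [0.36 0.56 0.28 0.02] grip 6.125627160072327 w 0.0425 C [0.4906 0.1922] 9.72
```

Centred nicely. Press a bit deeper and turn with lateral compliance.

```bash
python3 - <<'E'
from h import *
yaw0=-.562;f0=np.load("f0.npy")
s=r.read_state();z=s["eef_pos"][2];C=np.array([.4906,.1922])
command_gripper(.0402,20)
m,sd,x=avg(yaw0,f0);print(m.round(2),x[0]["grip_force"],x[0]["grip_width"])
r.hold(.1)
for a in np.r_[np.arange(.08,1.0,.08),1.0,1.04,1.065]:
    r.move_straight([*C,z],down(yaw0+a),speed=.02)
    m,sd,x=avg(yaw0+a,f0,5)
    print(round(a,2),m.round(2),"grip %.1f w %.4f t %.2f"%(x[0]["grip_force"],x[0]["grip_width"],x[0]["time_s"]),C.round(5))
    if np.hypot(m[0],m[1])>5: print("stop");break
    sh=x[5]*m[0]+x[6]*m[1]
    if np.hypot(*sh)>.9: C=C+sh*.12e-3
E
```

```text
[ 0.58 -0.29  9.67 -0.01] 6.803312301635742 0.040415736970641415
0.08 [-0.38 -0.23  6.18  0.03] grip 6.8 w 0.0400 t 10.50 [0.4906 0.1922]
0.16 [-0.63 -0.12  6.38  0.02] grip 6.8 w 0.0402 t 10.83 [0.4906 0.1922]
0.24 [ 0.2   0.07  6.3  -0.  ] grip 6.8 w 0.0403 t 11.17 [0.4906 0.1922]
0.32 [-0.48 -0.06  6.79  0.03] grip 6.8 w 0.0400 t 11.50 [0.4906 0.1922]
0.4 [-0.68 -0.08  6.28  0.02] grip 6.8 w 0.0402 t 11.83 [0.4906 0.1922]
0.48 [ 0.18 -0.03  6.4   0.04] grip 6.8 w 0.0406 t 12.17 [0.4906 0.1922]
0.56 [ 0.04 -0.31  5.98  0.01] grip 6.8 w 0.0402 t 12.50 [0.4906 0.1922]
0.64 [-0.21 -0.34  6.74  0.01] grip 6.8 w 0.0403 t 12.83 [0.4906 0.1922]
0.72 [ 0.08 -0.34  6.03 -0.  ] grip 6.8 w 0.0405 t 13.17 [0.4906 0.1922]
0.8 [-0.06  0.3   6.23 -0.  ] grip 6.8 w 0.0404 t 13.50 [0.4906 0.1922]
0.88 [ 0.13 -0.61  6.64 -0.  ] grip 6.8 w 0.0402 t 13.83 [0.4906 0.1922]
0.96 [-0.45 -0.33  6.54  0.01] grip 6.8 w 0.0404 t 14.17 [0.4906 0.1922]
1.0 [-0.09 -0.04  6.55 -0.08] grip 6.8 w 0.0401 t 14.50 [0.4906 0.1922]
1.04 [-0.25 -0.23  6.57 -0.09] grip 6.8 w 0.0404 t 14.83 [0.4906 0.1922]
1.06 [ 0.05 -0.12  6.29 -0.09] grip 6.8 w 0.0405 t 15.17 [0.4906 0.1922]
```

```bash
python3 - <<'E'
from h import *
yaw0=-.562;f0=np.load("f0.npy")
z=r.read_state()["eef_pos"][2];C=np.array([.4906,.1922]);a=1.065
for a in(1.085,1.10,1.115,1.13):
    r.move_straight([*C,z],down(yaw0+a),speed=.02)
    m,sd,x=avg(yaw0+a,f0,8);print(a,m.round(2),x[0]["grip_width"],x[0]["grip_force"])
    if abs(m[3])>.16 or np.hypot(m[0],m[1])>3: break
for w in(.043,.046,.049,.052,.06):
    command_gripper(w,20);m,sd,x=avg(yaw0+a,f0,5);print(w,m.round(2),"grip",x[0]["grip_force"])
r.move_straight([*C,.17],speed=.1)
r.move_straight([.478,.186,.21],down(-.15),speed=.15)
p,d,W=wrist("w3");g=p.max(-1).astype(int)
top=(np.hypot(W[...,0]-C[0],W[...,1]-C[1])<.0165)&(W[...,2]>.1125)&(W[...,2]<.118);dark=top&(g<60)
v=W[dark][:,:2];v=v-v.mean(0);w,e=np.linalg.eigh(v.T@v);q=e[:,1]*np.sign(e[1,1]);an=np.arctan2(-q[0],q[1])
print("bar",dark.sum(),an,"turned",an+.562,r.read_state()["time_s"])
cv2.imwrite("pics/w3c.png",cv2.resize(p[110:270,200:360,::-1],None,fx=3.5,fy=3.5,interpolation=3))
E
```

```text
1.085 [-0.36  0.    4.85 -0.12] 0.040432971063845136 6.774504482746124
1.1 [-1.04 -0.08  4.74 -0.24] 0.040310228353091636 6.761287674307823
0.043 [-1.85 -0.44  0.58 -0.25] grip 5.943627208471298
0.046 [-1.89 -0.03 -3.36 -0.17] grip 4.890826642513275
0.049 [-1.53 -0.3  -6.01 -0.06] grip 4.366280436515808
0.052 [-0.46 -0.57  0.81 -0.03] grip 0.0
0.06 [-0.67 -0.    0.61 -0.01] grip 0.0
bar 193 0.5185216999002553 turned 1.0805216999002554 19.1167
```

View pics/w3c.png

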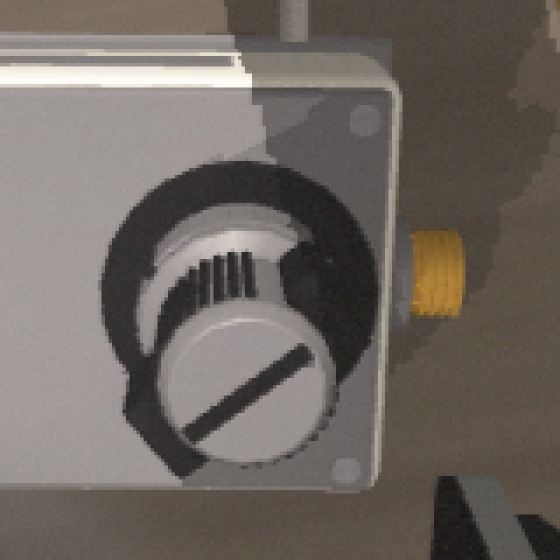

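The bar turned 1.08 rad and both tabs are out: the tab pad shows at crop (150,420), and the grip force was still 4.4 N at 49 mm opening and 0 at 52 mm. Now the button.

```bash
python3 - <<'E'
from h import *
B=[.4735,.0747];q=down(-.15)
command_gripper(0,20)
r.move_straight([*B,.135],q,speed=.12)
r.hold(.2);z0=r.read_state()["contact_force"][2]
print(r.move_straight([*B,.106],speed=.05,max_force=5),r.read_state()["eef_pos"])
print(r.move_straight([*B,.092],speed=.01,max_force=12))
s=r.read_state();print(s["eef_pos"],s["contact_force"][2]-z0)
r.hold(.7)
s=r.read_state();print(s["eef_pos"],s["contact_force"][2]-z0,s["time_s"])
E
```

```text
False [0.4736046  0.07469124 0.10598157]
True
[0.47355836 0.07471179 0.09604892] 5.975240829065529
[0.47359421 0.0747054  0.09605383] 6.761021192182236 23.6083
```

The tip is at z 0.0710, so the button is about 5.9 mm down and home, and it has been held for 0.7 s. Now release, check and hand in.

```bash
python3 - <<'E'
from h import *
r.move_straight([.4735,.0747,.13],speed=.04)
r.move_straight([.478,.15,.24],speed=.15)
r.hold(.4)
p,d,W=wrist("w4")
b=(np.hypot(W[...,0]-.4735,W[...,1]-.0747)<.008);print("btn z",np.median(W[b][:,2]))
g=p.max(-1).astype(int);top=(np.hypot(W[...,0]-.4906,W[...,1]-.1922)<.0165)&(W[...,2]>.1125)&(W[...,2]<.118);k=top&(g<60)
v=W[k][:,:2];v=v-v.mean(0);w,e=np.linalg.eigh(v.T@v);q=e[:,1]*np.sign(e[1,1]);print("turned",np.arctan2(-q[0],q[1])+.562,r.read_state()["time_s"])
print(r.finish_job())
E
```

```text
btn z 0.07695053625726025
turned 1.0736458386081473 26.1083
the job is handed in; nothing more can be done
None
```

The filter is in bypass and the job is handed in at about 26 s: the knob turned 1.07 rad with both tabs sprung out, the button was pressed home, held 0.7 s and came back up, and the arm went nowhere near the cup, bolt or tin.

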